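# File the loose air filters in the counter rack

## Robot

A 6-joint arm with a two-finger parallel gripper is mounted at the origin on the work surface. World frame = base frame: x ahead of the robot, y to its left, z up, the work surface at z = 0. Lengths are in mm, angles in rad, forces in N, time in s.
With the tool pointing down it reaches from about 275 to 825 mm from the base axis. Payload 4.9 kg.
Tool frame: the origin (TCP) lies at the very end of the fingers, on their centre line; the grasp point (between the pads) lies 19 mm behind it; z points along the fingers, y is the direction in which the jaws open and shut (so a half turn about z gives the same grasp; the last joint's range is limited). The gripper opens to 85 mm and grips with 20 to 120 N. Pads are 22 mm wide; open, the fingers measure 114 mm over their backs; the gripper's body (76 mm by 85 mm) begins 54 mm behind the grasp point. The pads swing forward as they close: fully open they stand 13 mm farther back than shut.
Start: joints at [-1.389, 0.326, -0.193, 1.052, 0, 1.437], TCP at [170.829, -522.815, 231.281] pointing down, gripper open.
Joint ranges: [-2.65, 2.65], [-0.97, 1.79], [-1.3, 1.35], [-1.93, 2.1], [-1.47, 1.37], [-3.14, 3.14]. Speed limits (rad/s): [2.57, 2.57, 3.14, 3.14, 3.14, 3.14].

## Interface

Orientations are given as [roll, pitch, yaw] about the fixed x, y, z axes, in that order (R = Rz(yaw) Ry(pitch) Rx(roll)).
In Python, from bench import bot, solve_ik, imaging gives the robot as it stands. Calls block until the motion is done:
- bot.move_ptp(position, orientation): joint-space move of the TCP to a pose.
- bot.movel(position, rot=None, max_speed=150, threshold=None): straight line of the TCP; rot=None keeps the orientation; max_speed is the mean speed in mm/s. With threshold (N) it stops when the force on the tool has changed by that much, and returns True; else False.
- bot.move_j(angles): joint-space move.
- bot.grip(opening, effort=None): opening from 0.0 (shut) to 1.0 (fully open); effort is the grip in N (None keeps the last); returns when the fingers have stopped.
- bot.dwell(seconds).
- solve_ik(position, orientation): joint angles nearest the present ones, or None.
- bot.get_state(): the state.
- imaging.capture(name): name is "side" or "top" or "wrist"; returns the picture (420x560x3 uint8, blue, green, red); there is no depth.
- imaging.camera_model(name): a dict with "K" (3x3 intrinsics, pixels), "position" and "rotation" of the camera in the world. Camera axes: x right, y up, looking along -z (the intrinsics and any distortion apply to the point x, -y, -z); pixel columns grow to the right and rows downward; lengths in mm; the calibration is good to about 2 mm. A picture is of the moment at which its call begins: read the wrist's pose just before it. camera_model takes no time and is no camera call; for the wrist camera it gives the pose at the moment of the call.
A pose or a line that the arm cannot do raises bot.IKError and nothing moves.
- bot.sign_off(): hands the job in, once; it reports no verdict.
The state is a dict: "t": time; "qpos": joint angles; "joint_velocities": joint speeds; "effort": joint torques, N m; "tcp_pos": TCP position; "orientation": TCP orientation; "contact_force": force on the tool from outside, world axes, zero at the start; "wrist_torque": the same for the moment, N m; "opening": opening from 0.0 (shut) to 1.0 (fully open).
Only numpy, scipy, OpenCV 4.12 (cv2) and the standard library are available. Lean on these libraries where they do the work, as an engineer would, in place of code of your own. Each camera call takes 0.05 s, during which the arm holds its last target.

## Task

Swing the rack's retaining bar out of the way by pushing near its free end, then stand the thick air filter in the wide empty slot and the thin one in the narrow empty slot, each upright on its long edge, down on the slot's floor and centred along the slot; lower them in, do not drop them. Then push the bar back shut across the rack until it meets its stop. Leave the filter already in the rack and everything else on the counter where it is.

Things in the scene. Friction and masses are not known exactly. Their poses are not given: they have to be found in the camera images.
- thick_filter: Thick panel air filter, rigid slab 140 x 32 x 110 mm: grey plastic frame, white paper pleats, about 0.18 kg. Origin: centre of its underside (140 mm long edge face). x along its length, y through its thickness, z up its height. Starts leaning on a black easel: length level, top tilted 25 degrees (0.436 rad) from vertical towards its own +y side (roughly world +y). Its top 45 mm are free on both faces.
- thin_filter: Thin panel air filter, rigid slab 140 x 18 x 110 mm: grey plastic frame, white paper pleats, about 0.12 kg. Origin: centre of its underside (140 mm long edge face). x along its length, y through its thickness, z up its height. Starts leaning on a black easel: length level, top tilted 25 degrees (0.436 rad) from vertical towards its own +y side (roughly world +y). Its top 45 mm are free on both faces.
- easel_thick: Black easel, fixed, 130 x 85 mm foot, under the thick filter. Origin: centre of its foot on the table. It backs only the lower half of the filter, on its +y side, with two narrow rails 45 mm either side of the middle, and holds it on a ledge about 30 mm up.
- easel_thin: Black easel, fixed, 130 x 85 mm foot, under the thin filter. Origin: centre of its foot on the table. It backs only the lower half of the filter, on its +y side, with two narrow rails 45 mm either side of the middle, and holds it on a ledge about 30 mm up.
- slot_wide: Aluminium slot channel fixed on the rack, open at top and ends: two walls 120 mm long (along x), clear gap 37 mm (along y). Origin: centre of the channel's underside, 8 mm above the table; the slot's floor is 4 mm above the origin, the flared wall tops 64 mm above it. This is the wide empty slot, for the thick filter.
- slot_narrow: Aluminium slot channel fixed on the rack, open at top and ends: two walls 120 mm long (along x), clear gap 23 mm (along y). Origin: centre of the channel's underside, 8 mm above the table; the slot's floor is 4 mm above the origin, the flared wall tops 64 mm above it. This is the narrow empty slot, for the thin filter.
- slot_full: Aluminium slot channel fixed on the rack, open at top and ends: two walls 120 mm long (along x), clear gap 23 mm (along y). Origin: centre of the channel's underside, 8 mm above the table; the slot's floor is 4 mm above the origin, the flared wall tops 64 mm above it. This narrow slot already holds a filter.
- stock_filter: A thin filter (140 x 18 x 110 mm) already standing in its narrow slot; loose. Its top is 122 mm above the table. Origin: middle of its underside, z up.
- rack: Dark steel base plate of the filter rack, 170 x 290 x 8 mm, fixed to the table. Origin on the table under the middle channel's centre; the channels run along its x and are spaced at y = -66, 0 and +66 mm, in any order.
- bar (a joint): Angle of the aluminium retaining bar, rad: 0 = shut against a stop, along the rack's y axis over all three slots; grows as the free end swings level, away from the robot (to the rack's +x), up to 1.7. Stiff hinge: stays where left; pushing near the end takes 1 to 2 N. From about 0.95 rad all slots are clear from above; less open it blocks them.
- bar_hinge (a point): Point on the bar's vertical hinge axis, at the middle of the bar's height (140 mm above the table), at the rack's x = +30, y = +140 mm. The hinge, 28 mm across, tops out 154 mm above the table.
- bar_end (a point): Point near the bar's free end, 235 mm from the hinge axis, on its centre line at mid height. The bar is 12 mm thick, 20 mm tall (130 to 150 mm above the table), straight and level, ending in a black cap 16 mm thick, 24 mm tall, 247 to 267 mm from the hinge. Under the bar beyond 240 mm from the hinge there is only the low base plate.
- oil_jug: Bystander, loose: grey plastic jug, 55 x 90 x 155 mm high. Origin at its base.
- spray_can: Bystander, loose: steel spray can, 56 mm across, 150 mm high. Origin at its base.
- bulb_carton: Bystander, loose: brown carton, 70 x 50 x 45 mm high. Origin at its base.
- tape_roll: Bystander, loose: black tape roll lying flat, 90 mm across, 24 mm high. Origin at its base.
- screwdriver: Bystander, loose: screwdriver lying flat. Origin at its base.
- plug_carton: Bystander, loose: white carton lying flat, 85 x 28 x 28 mm. Origin at its base.
- calculator: Bystander, loose: black calculator lying flat, 140 x 90 x 13 mm. Origin at its base.
There are look-alikes about, which are no part of the job. What is shaped like the thin_filter but blue or green is not meant.

How it is judged:
By the outcome, as a careful person would: the job done as asked, in the order asked, and still so for the second after the job is handed in, with the robot touching nothing.
It also fails if it takes over 72 s, if anything falls off the work surface, if the arm or the gripper's body presses on something with over 40 N, if the wrist force passes 120 N, or if a joint passes its speed limit or range.

## Working session

There is one attempt and no reset: what is moved stays moved. The work goes in short steps, each a Python script; the robot and the scene stay as the last script left them, time stands still between calls to the robot, and variables do not carry over. Pictures are saved under pics/ and viewed, and the job is handed in when it is done.

```bash
mkdir -p pics; ls
python3 - <<'E'
from bench import bot, solve_ik, imaging
import cv2
for n in ["side","top","wrist"]:
    m=imaging.camera_model(n); print(n,m)
    cv2.imwrite(f"pics/{n}0.png",imaging.capture(n))
print(bot.get_state())
E
```

```text
pics
side {'K': array([[424.42882975,   0.        , 287.49196541],
       [  0.        , 424.42882975, 200.71038393],
       [  0.        ,   0.        ,   1.        ]]), 'position': array([299.35001314, 732.68094204, 886.7353912 ]), 'rotation': array([ 0.8455601 , -0.00716401, -2.84980764])}
top {'K': array([[493.75670306,   0.        , 276.02332945],
       [  0.        , 493.75670306, 209.94267989],
       [  0.        ,   0.        ,   1.        ]]), 'position': array([ 413.48505954,  -82.52466964, 1507.42130183]), 'rotation': array([ 0.09739163,  0.00528281, -1.5834261 ])}
wrist {'K': array([[367.81879113,   0.        , 277.74239584],
       [  0.        , 367.81879113, 212.91917034],
       [  0.        ,   0.        ,   1.        ]]), 'position': array([ 248.25288282, -497.20573232,  373.47714907]), 'rotation': array([-0.32016295,  0.00136935, -1.25497686])}
{'t': 0.15, 'qpos': array([-1.38920534e+00,  3.26808027e-01, -1.93343973e-01,  1.05199228e+00,
        2.17229661e-05,  1.43661023e+00]), 'joint_velocities': array([-0.00062681, -0.0009077 ,  0.00335652, -0.00234772, -0.00088029,
        0.00068985]), 'effort': array([ 1.11732286e-03, -4.43703675e+01,  2.62665009e+01,  1.03959173e-02,
       -1.24038224e-04,  1.94160327e-05]), 'tcp_pos': array([ 170.7506329 , -522.36597796,  230.66685605]), 'orientation': array([-3.14025973e+00, -2.01861403e-04,  3.15776936e-01]), 'contact_force': array([0.03329987, 0.51202585, 0.12366446]), 'wrist_torque': array([-0.03448661,  0.00795761,  0.01288482]), 'opening': 0.9967493698229728}
```

View pics/side0.png

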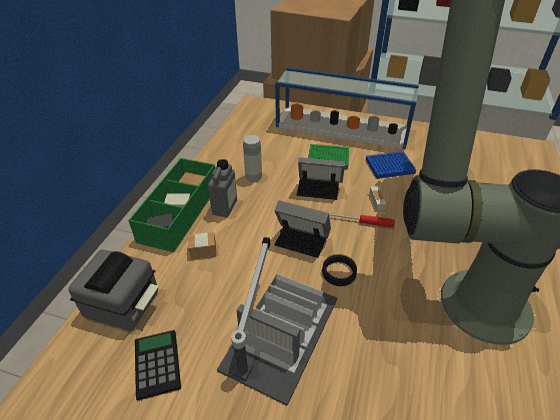

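View pics/top0.png

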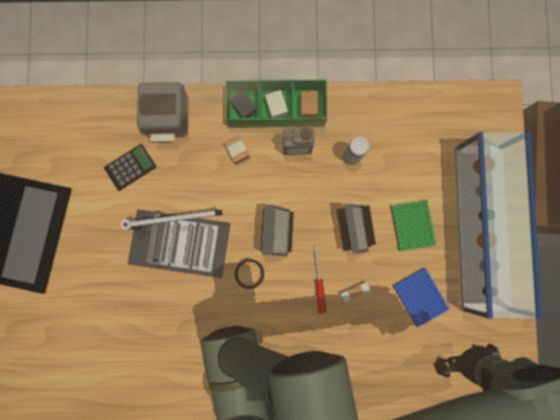

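View pics/wrist0.png

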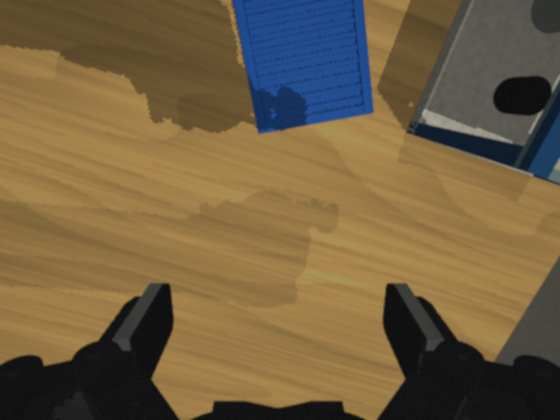

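```bash
cat > h.py <<'E'
import numpy as np, cv2
from scipy.spatial.transform import Rotation as R
from bench import bot, solve_ik, imaging
def proj(m,P):
    P=np.atleast_2d(P); Rm=R.from_euler('xyz',m['rotation']).as_matrix()
    c=(P-m['position'])@Rm; c=c*[1,-1,-1]
    u=c@m['K'].T; return u[:,:2]/u[:,2:]
def unproj(m,uv,z):
    uv=np.atleast_2d(uv); d=np.c_[uv,np.ones(len(uv))]@np.linalg.inv(m['K']).T
    d=d*[1,-1,-1]; Rm=R.from_euler('xyz',m['rotation']).as_matrix(); d=d@Rm.T
    s=(z-m['position'][2])/d[:,2:]; return m['position']+s*d
E
python3 - <<'E'
from h import *
t=cv2.imread('pics/top0.png'); s=cv2.imread('pics/side0.png')
cv2.imwrite('pics/top_rack.png',cv2.resize(t[195:290,105:245],(784,532),interpolation=cv2.INTER_CUBIC))
cv2.imwrite('pics/top_f.png',cv2.resize(t[190:270,250:380],(780,480),interpolation=cv2.INTER_CUBIC))
cv2.imwrite('pics/side_rack.png',cv2.resize(s[230:400,210:350],(494,600),interpolation=cv2.INTER_CUBIC))
cv2.imwrite('pics/side_f.png',cv2.resize(s[145:265,260:360],(500,600),interpolation=cv2.INTER_CUBIC))
mt=imaging.camera_model('top')
print(unproj(mt,[[125,224],[220,213]],150))
E
```

```text
[[512.69846008 340.12194162 150.        ]
 [539.73754635  77.81960894 150.        ]]
```

View pics/top_rack.png

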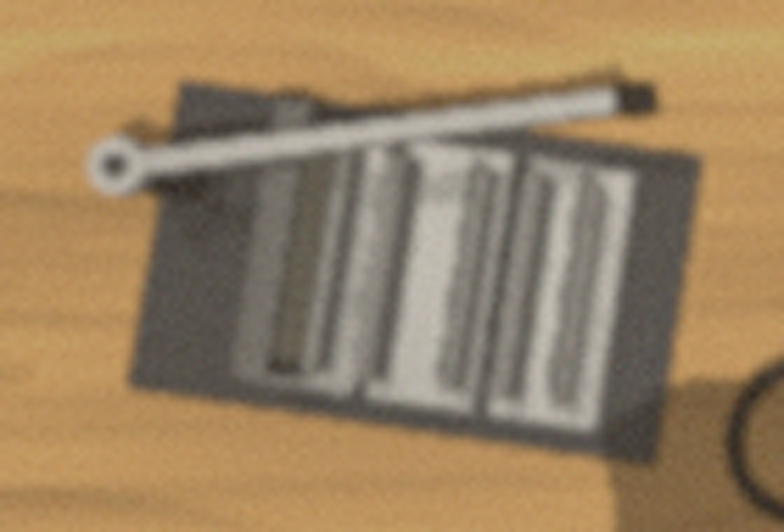

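View pics/top_f.png

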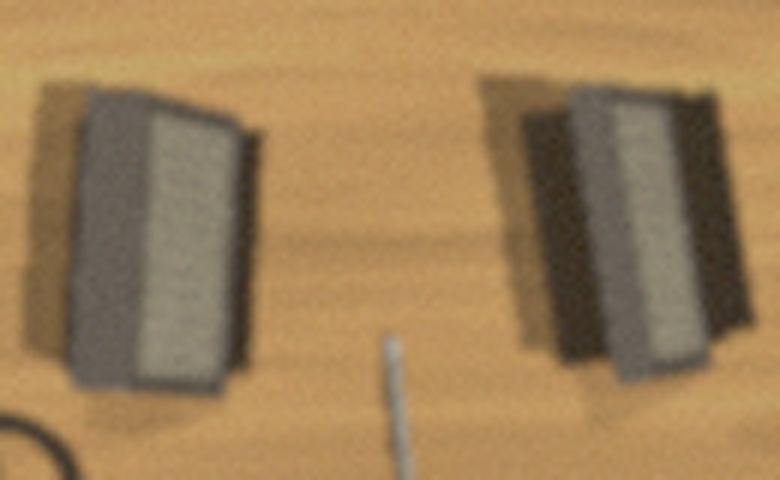

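View pics/side_rack.png

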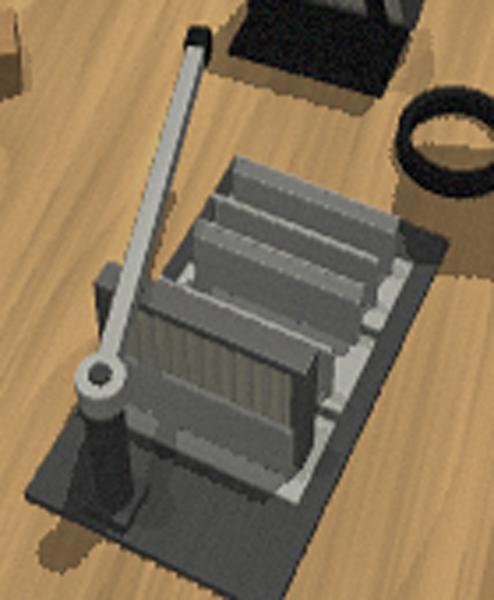

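View pics/side_f.png

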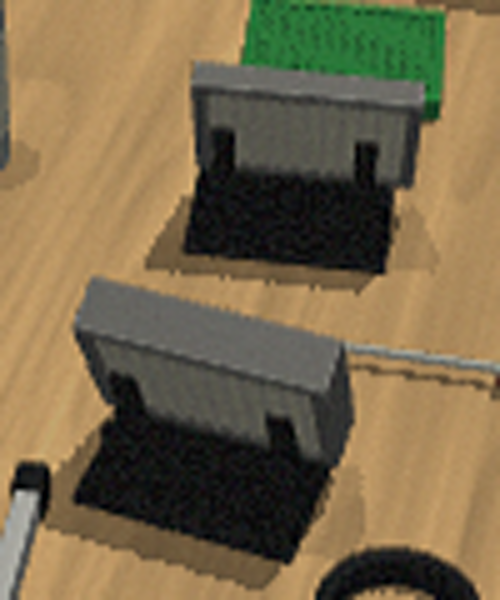

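```bash
cat > fit.py <<'E'
from h import *
from scipy.optimize import least_squares
mt=imaging.camera_model('top'); ms=imaging.camera_model('side')
cr=lambda a,sc,o:(np.array(a,float)+.5)/sc-.5+o
# rack
pc=cr([[180,82],[702,155],[655,463],[130,388]],5.6,[105,195])
loc=np.array([[85,145,8],[85,-145,8],[-85,-145,8],[-85,145,8]],float)
def rw(p,l): return R.from_euler('z',p[2]).apply(l)+[p[0],p[1],0]
f=lambda p:(proj(mt,rw(p,loc))-pc).ravel()
s=least_squares(f,[480,200,-.1]); print('rack top',s.x,f(s.x).round(2))
# side: base corners
ps=cr([[26,496],[450,240]],[494/140,600/170],[210,230])
ls=np.array([[85,145,8],[-85,-145,8]],float)
ps2=np.vstack([ps])
g=lambda p:np.r_[f(p),(proj(ms,rw(p,ls))-ps2).ravel()]
s=least_squares(g,s.x); print('rack both',s.x,g(s.x).round(2)); rk=s.x
hp=rw(rk,np.array([[30,140,154]])); print('hinge pred px',proj(mt,hp),'obs',cr([[115,163]],5.6,[105,195]), proj(ms,hp), cr([[100,374]],[494/140,600/170],[210,230]))
h=unproj(mt,cr([[115,163]],5.6,[105,195]),154)[0]; e=unproj(mt,cr([[656,100]],5.6,[105,195]),152)[0]
d=e-h; print('bar',h,e,np.hypot(*d[:2]),'angle',np.arctan2(d[0],-d[1])+0-(-0),'rack yaw',rk[2], 'theta',np.arctan2(d[1],d[0])+np.pi/2-rk[2])
T=.436
def fw(p,l): return R.from_euler('z',p[3]).apply(R.from_euler('x',-T).apply(l))+p[:3]
def fit(name,th,top,side):
    K=[(1,1,110),(1,-1,110),(-1,1,110),(-1,-1,110),(1,-1,0),(-1,-1,0)]
    L=np.array(K,float)*[70,th/2,1]
    pt=cr(top,6,[250,190]); L2=L[[1,3,0,2]]; p2=cr(side,5,[260,145])
    F=lambda p:np.r_[(proj(mt,fw(p,L))-pt).ravel(),(proj(ms,fw(p,L2))-p2).ravel()]
    s=least_squares(F,[500,-100,35,0],loss='soft_l1'); print(name,s.x.round(3),F(s.x).round(1))
    return s.x
if 1:
    fit('thick',32,[(88,92),(150,98),(70,385),(133,388),(243,125),(222,392)],[(95,278),(350,345),(75,325),(325,390)])
    fit('thin',18,[(570,88),(612,95),(618,382),(660,370),(675,97),(710,362)],[(193,63),(424,85),(195,92),(422,105)])
E
python3 fit.py
```

```text
rack top [ 4.63188338e+02  2.19383903e+02 -1.52151254e-01] [-0.2  -0.43  0.38 -0.34  0.42  0.41 -0.61  0.33]
rack both [ 4.62056527e+02  2.20404512e+02 -1.49343453e-01] [-0.64  0.06 -0.01 -0.11  0.18  0.67 -0.89  0.86 -0.86 -0.69  0.13 -0.97]
hinge pred px [[119.37215747 224.01979117]] obs [[125.125      223.69642857]] [[234.2840687  341.80362736]] [[237.98178138 335.60833333]]
bar [513.23869769 338.54643502 154.        ] [541.02229118  72.8003197  152.        ] 267.19454686741597 angle 0.10417093776469773 rack yaw -0.14934345267798477 theta 0.25351439044268254
thick [ 4.88959e+02 -9.96790e+01  3.31410e+01 -7.80000e-02] [ 0.1 -0.1  0.1 -1.  -0.3  0.9 -0.5  1.   0.3 -0.9  0.9  1.6 -0.2 -0.6
 -0.8 -0.7 -0.4  0.6  0.4  1.4]
thin [ 5.00722e+02 -3.34983e+02  2.65350e+01  1.34000e-01] [ 0.4 -0.1 -0.5 -2.4  0.4  0.2 -0.4  1.3 -0.6 -1.3  1.2  0.7  0.4 -0.
  0.3  0.1 -0.8 -0.7  0.2  1.4]
```

```bash
cat >> fit.py <<'E'
def tri(a,b):
    F=lambda p:np.r_[(proj(mt,p)[0]-a),(proj(ms,p)[0]-b)]
    s=least_squares(F,[480,200,100]); return s.x.round(1),s.fun.round(2)
print('hinge',tri(cr([[115,163]],5.6,[105,195])[0],cr([[100,374]],[494/140,600/170],[210,230])[0]))
print('cap end',tri(cr([[656,100]],5.6,[105,195])[0],cr([[200,32]],[494/140,600/170],[210,230])[0]))
for n,m,sc,o,l in [('top',mt,5.6,[105,195],(784,532)),('side',ms,np.array([494/140,600/170]),[210,230],(494,600))]:
    im=cv2.imread(f'pics/{n}_rack.png')
    def ln(P,c):
        q=((proj(m,rw(rk,np.array(P,float)))-o+.5)*sc-.5).astype(int); cv2.polylines(im,[q],False,c,1)
    ln([[85,145,8],[85,-145,8],[-85,-145,8],[-85,145,8],[85,145,8]],(0,0,255))
    for y,g in ((66,23),(0,37),(-66,23)):
        for sg in(1,-1): ln([[60,y+sg*g/2,72],[-60,y+sg*g/2,72]],(0,255,0))
    ln([[30,140,8],[30,140,154]],(255,0,0))
    ln([[70,57,122],[-70,57,122],[-70,75,122],[70,75,122],[70,57,122]],(255,255,0))
    cv2.imwrite(f'pics/{n}_ov.png',im)
E
python3 fit.py|tail -2
```

```text
hinge (array([512.1, 339. , 151.5]), array([ 0.13,  0.48, -0.34, -0.05]))
cap end (array([543.4,  74.2, 143.2]), array([-0.13, -0.54,  0.48,  0.07]))
```

View pics/top_ov.png

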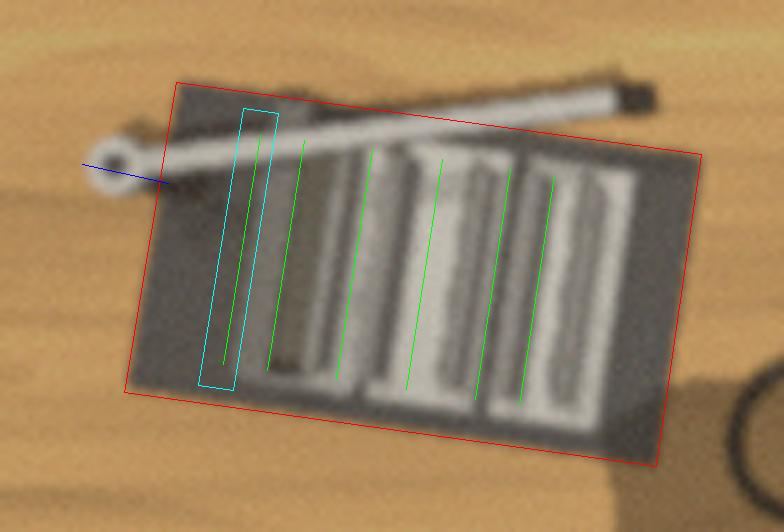

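View pics/side_ov.png

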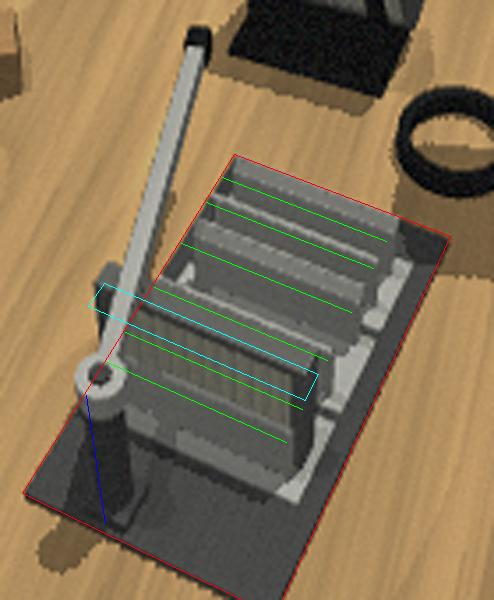

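```bash
sed -i 's/^for n,m,sc,o,l in/rk=[462.2,204.9,-.150]\n&/; s/145,8\]/160,8]/g; s/-160,8\]/-130,8]/g' fit.py; sed -i 's/^loc=.*/loc=np.array([[85,160,8],[85,-130,8],[-85,-130,8],[-85,160,8]],float)/; s/^ls=.*/ls=np.array([[85,160,8],[-85,-130,8]],float)/' fit.py; python3 fit.py|head -4
```

```text
rack top [ 4.60914865e+02  2.04557193e+02 -1.52151254e-01] [-0.2  -0.43  0.38 -0.34  0.42  0.41 -0.61  0.33]
rack both [ 4.59824693e+02  2.05571478e+02 -1.49343453e-01] [-0.64  0.06 -0.01 -0.11  0.18  0.67 -0.89  0.86 -0.86 -0.69  0.13 -0.97]
hinge pred px [[124.74267592 224.75960084]] obs [[125.125      223.69642857]] [[238.29483855 335.35587566]] [[237.98178138 335.60833333]]
bar [513.23869769 338.54643502 154.        ] [541.02229118  72.8003197  152.        ] 267.19454686741597 angle 0.10417093776469773 rack yaw -0.14934345299585877 theta 0.25351439076055654
```

View pics/top_ov.png

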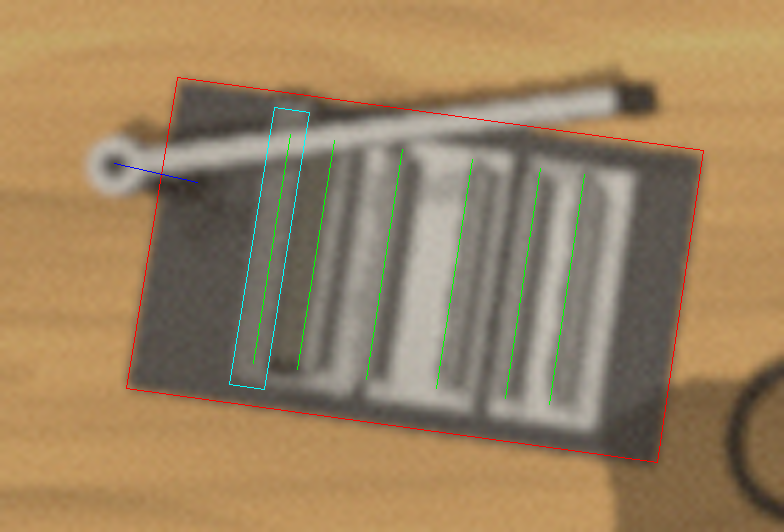

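View pics/side_ov.png

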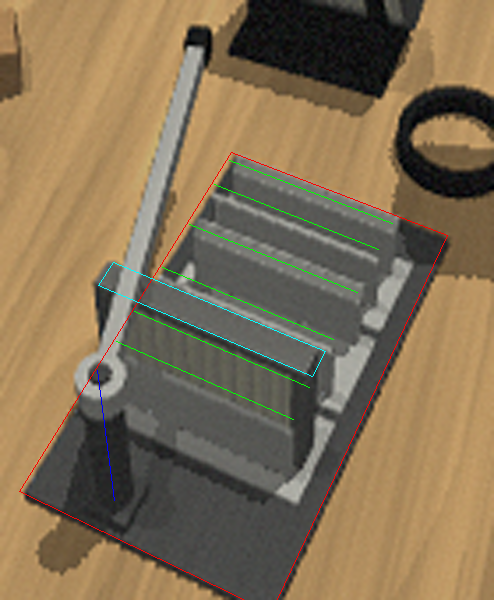

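```bash
sed -i 's/\[np.pi,0,a\]/[np.pi,0,a+np.pi]/' h.py
python3 - <<'E'
from h import *
bot.grip(0.0)
p,o=barpose(.255,228,-48,240); bot.move_ptp(p,o)
p,o=barpose(.255,228,-48,128); bot.movel(p,o,max_speed=200)
print(bot.get_state()['tcp_pos'],bot.get_state()['t'],bot.get_state()['contact_force'])
p,o=barpose(.255,228,-5,128); print(bot.movel(p,o,max_speed=60,threshold=2.0))
s=bot.get_state();print(s['tcp_pos'],s['contact_force'],s['t'])
cv2.imwrite('pics/side1.png',imaging.capture('side'));cv2.imwrite('pics/top1.png',imaging.capture('top'))
E
```

```text
[489.22180879 106.7897289  128.64646937] 4.125 [-0.03895938 -0.29529999  0.24842183]
False
[531.11558299 111.52442777 127.79764193] [ 0.02203421 -0.53518061  0.08634839] 4.9917
```

View pics/side1.png

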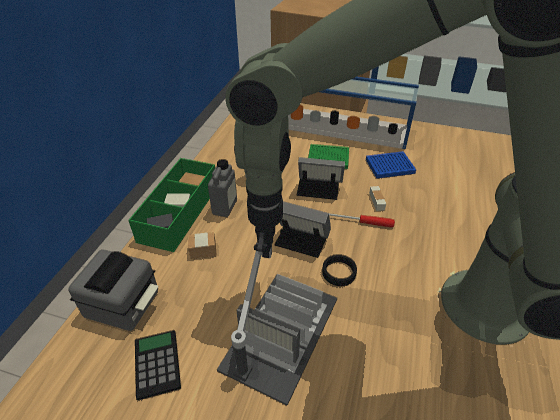

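Run:
```python
from h import *
for th in (.5,.75,1.0,1.25):
    p,o=barpose(th,228,-9,128); bot.movel(p,o,max_speed=130)
    s=bot.get_state();print(th,s['tcp_pos'],s['contact_force'].round(1),s['t'])
p,o=barpose(1.25,228,-40,128); bot.movel(p,o,max_speed=150)
p,o=barpose(1.25,228,-40,270); bot.movel(p,o,max_speed=250)
cv2.imwrite('pics/side2.png',imaging.capture('side'));cv2.imwrite('pics/top2.png',imaging.capture('top'))
```

```text
0.5 [581.48826193 121.45035421 127.74672973] [-0.6 -0.9 -0.8] 5.6417
0.75 [632.82887432 145.35141405 127.82366018] [0.7 0.3 0.2] 6.2333
1.0 [677.06021081 181.17672919 127.85895832] [-0.9 -0.7  1.4] 6.825
1.25 [711.04112914 226.78959017 127.88551217] [ 1.1 -0.1  0.2] 7.4167
```

View pics/side2.png

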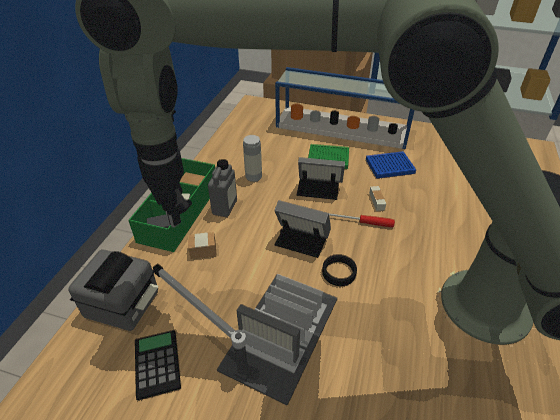

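View pics/top2.png

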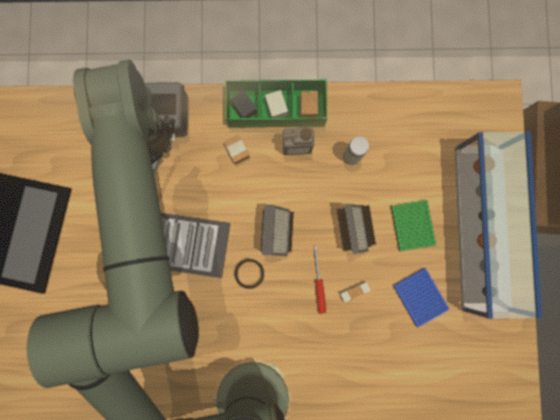

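```bash
cat >> h.py <<'E'
# wrist cam relative to tool, from the start pose
_T0p=np.array([170.7506,-522.366,230.667]); _T0R=R.from_euler('xyz',[-3.14026,-.0002,.315777])
_C0p=np.array([248.25288,-497.2057,373.477]); _C0R=R.from_euler('xyz',[-.32016295,.00136935,-1.25497686])
_relp=_T0R.inv().apply(_C0p-_T0p); _relR=_T0R.inv()*_C0R
def wcam(p,o):
    Rt=R.from_euler('xyz',o); m=dict(imaging.camera_model('wrist')); m['position']=np.array(p)+Rt.apply(_relp); m['rotation']=(Rt*_relR).as_euler('xyz'); return m
def rw(l,rk=None):
    rk=RK if rk is None else rk
    return R.from_euler('z',rk[2]).apply(np.atleast_2d(np.array(l,float)))+[rk[0],rk[1],0]
T=.436
def fw(p,l): return R.from_euler('z',p[3]).apply(R.from_euler('x',-T).apply(l))+p[:3]
E
python3 - <<'E'
from h import *
ms=imaging.camera_model('side'); e=unproj(ms,[[158,267]],148)[0]; d=e[:2]-HG; print('bar',e,np.hypot(*d),np.arctan2(d[1],d[0])+np.pi/2-RK[2])
print(_relp)
for dx in (60,100,140,180):
  for z in (240,300):
    p=[460+dx*np.cos(-.15),205+dx*np.sin(-.15)-20,z]; o=[np.pi,0,np.pi-.15]
    m=wcam(p,o); print(dx,z,proj(m,rw([[60,66,122],[60,-66,72],[-60,66,122],[-60,-66,72]])).round().tolist(), solve_ik(p,o) is not None)
E
```

```text
bar [745.32384224 230.97107506 148.        ] 256.6721514662081 1.2872367177899848Traceback (most recent call last):
  File "<stdin>", line 3, in <module>
NameError: name '_relp' is not defined. Did you mean: 'help'?
```

Run:
```python
from h import *
from h import _relp
print(_relp)
for dx in (60,100,140,180):
  for z in (240,300):
    p=[460+dx*np.cos(-.15),205+dx*np.sin(-.15)-20,z]; o=[np.pi,0,np.pi-.15]
    m=wcam(p,o); print(dx,z,proj(m,rw([[60,66,122],[60,-66,72],[-60,66,122],[-60,-66,72]])).round().tolist(), solve_ik(p,o) is not None)
f=np.array([489,-99.7,33.1,-.078])
for dx in (40,80,120):
    p=[489+dx,-60,300]; o=[np.pi,0,np.pi-.078]
    m=wcam(p,o); print(dx,proj(m,fw(f,np.array([[70,-16,110],[-70,-16,110],[70,16,110],[-70,16,110],[70,-16,0],[-70,-16,0]]))).round().tolist(), solve_ik(p,o) is not None)
```

```text
[ 8.15124290e+01 -3.78208416e-02 -1.42793777e+02]
60 240 [[394.0, 203.0], [225.0, 187.0], [412.0, 23.0], [218.0, 35.0]] True
60 300 [[374.0, 184.0], [233.0, 172.0], [386.0, 36.0], [228.0, 44.0]] True
100 240 [[399.0, 149.0], [223.0, 140.0], [420.0, -50.0], [215.0, -26.0]] True
100 300 [[377.0, 139.0], [231.0, 132.0], [391.0, -22.0], [226.0, -5.0]] True
140 240 [[406.0, 89.0], [220.0, 90.0], [429.0, -133.0], [212.0, -92.0]] True
140 300 [[382.0, 90.0], [230.0, 90.0], [396.0, -85.0], [224.0, -59.0]] True
180 240 [[412.0, 23.0], [218.0, 35.0], [438.0, -226.0], [208.0, -165.0]] True
180 300 [[386.0, 36.0], [228.0, 44.0], [402.0, -155.0], [221.0, -116.0]] True
40 [[266.0, 228.0], [264.0, 56.0], [298.0, 223.0], [301.0, 57.0], [228.0, 197.0], [222.0, 65.0]] True
80 [[261.0, 184.0], [259.0, -4.0], [295.0, 180.0], [298.0, 1.0], [223.0, 162.0], [216.0, 21.0]] True
120 [[257.0, 136.0], [253.0, -69.0], [292.0, 134.0], [294.0, -61.0], [218.0, 125.0], [211.0, -26.0]] True
```

Run:
```python
from h import *
import json
bot.grip(0.8)
D={}
for n,p,o in [('rack',[500,190,240],[np.pi,0,np.pi-.15]),('thick',[520,-75,250],[np.pi,0,np.pi-.078])]:
    bot.move_ptp(p,o); bot.dwell(.15); m=imaging.camera_model('wrist'); im=imaging.capture('wrist')
    cv2.imwrite(f'pics/w_{n}.png',im); D[n]={k:np.array(v).tolist() for k,v in m.items()}
    s=bot.get_state(); print(n,s['tcp_pos'],s['t'],s['opening'], m['position']-wcam(s['tcp_pos'],s['orientation'])['position'])
json.dump(D,open('wcam.json','w'))
```

```text
rack [500.71850191 190.01510262 239.95526742] 10.6333 0.7987087676818733 [1.28002129 0.12327476 0.17155946]
thick [520.13395093 -73.70176733 249.97608634] 11.8667 0.8017718711572378 [1.18226283 0.21022103 0.06300327]
```

View pics/w_rack.png

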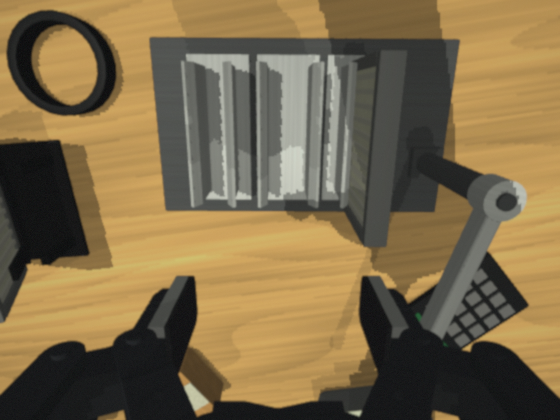

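View pics/w_thick.png

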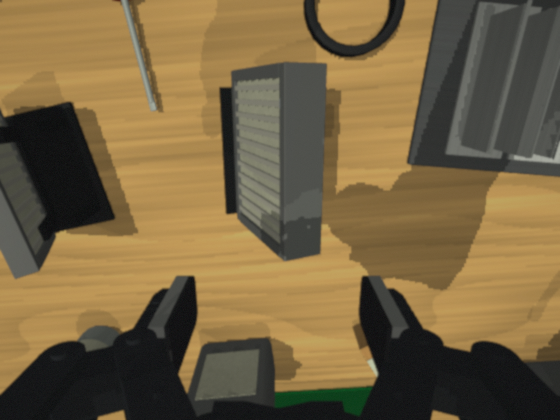

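Run:
```python
from h import *
import json
from scipy.optimize import least_squares
D=json.load(open('wcam.json')); D={k:{a:np.array(b) for a,b in v.items()} for k,v in D.items()}
m=D['rack']; im=cv2.imread('pics/w_rack.png'); x0,y0,x1,y1=140,25,540,265
im=cv2.resize(im[y0:y1,x0:x1],(800,480),interpolation=cv2.INTER_CUBIC)
cv2.imwrite('pics/w_rack_z.png',im)
def ln(P,c):
    q=((proj(m,rw(P))-[x0,y0]+.5)*2-.5).astype(int); cv2.polylines(im,[q],False,c,1)
ln([[85,160,8],[85,-130,8],[-85,-130,8],[-85,160,8],[85,160,8]],(0,0,255))
for y,g in ((66,23),(0,37),(-66,23)):
    for sg in(1,-1): ln([[60,y+sg*g/2,72],[-60,y+sg*g/2,72]],(0,255,0))
ln([[30,140,8],[30,140,154]],(255,0,0))
ln([[70,57,122],[-70,57,122],[-70,75,122],[70,75,122],[70,57,122]],(255,255,0))
cv2.imwrite('pics/w_rack_ov.png',im)
im=cv2.imread('pics/w_thick.png'); cv2.imwrite('pics/w_thick_z.png',cv2.resize(im[50:270,210:340],(354,600),interpolation=cv2.INTER_CUBIC))
```

```text
(no output)
```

View pics/w_rack_ov.png

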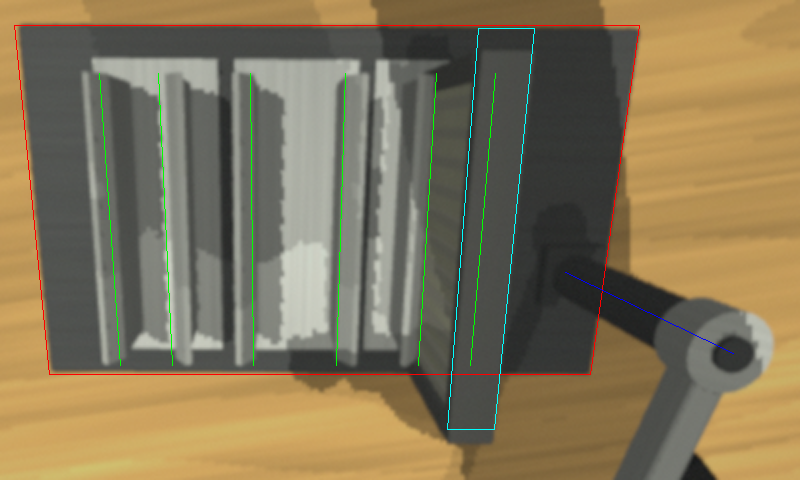

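View pics/w_rack_z.png

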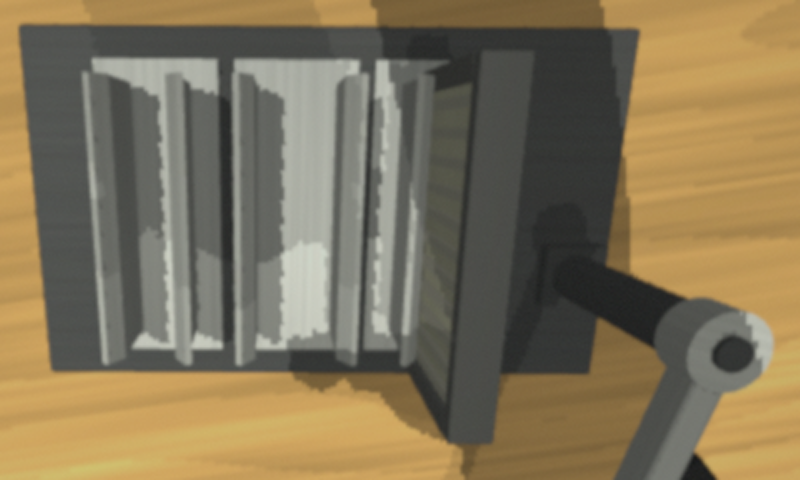

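View pics/w_thick_z.png

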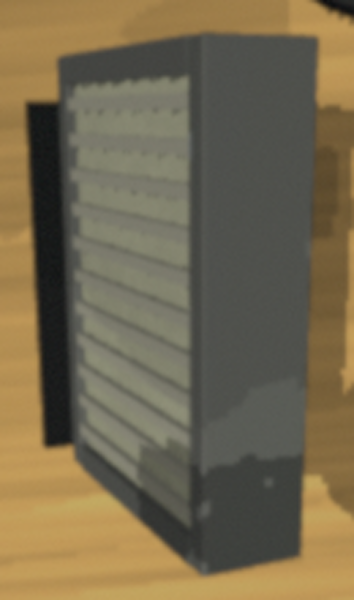

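```bash
cat > fit2.py <<'E'
from h import *
import json
from scipy.optimize import least_squares
D=json.load(open('wcam.json')); D={k:{a:np.array(b) for a,b in v.items()} for k,v in D.items()}
mt=imaging.camera_model('top'); ms=imaging.camera_model('side')
cr=lambda a,sc,o:(np.array(a,float)+.5)/sc-.5+o
m=D['rack']
pw=cr([[21,26],[638,29],[52,370],[589,374],[733,352],[155.5,59],[297.5,59]],2,[140,25])
L=np.array([[-85,-130,8],[-85,160,8],[85,-130,8],[85,160,8],[30,140,154],[-68,-66,12],[-68,0,12]],float)
pt=cr([[180,82],[702,155],[655,463],[130,388],[115,163]],5.6,[105,195]); Lt=np.array([[85,160,8],[85,-130,8],[-85,-130,8],[-85,160,8],[30,140,154]],float)
ps=cr([[26,496],[450,240],[100,374]],[494/140,600/170],[210,230]); Ls=Lt[[0,2,4]]
fw_=lambda p:(proj(m,rw(L,p))-pw)
ft=lambda p:(proj(mt,rw(Lt,p))-pt); fs=lambda p:proj(ms,rw(Ls,p))-ps
wm=np.ones((7,2));wm[5:,1]=0
print('wrist',least_squares(lambda p:(fw_(p)*wm).ravel(),RK).x)
s=least_squares(lambda p:np.r_[(fw_(p)*wm).ravel(),ft(p).ravel()*2.,fs(p).ravel()*1.5],RK); print('all',s.x); print(fw_(s.x).round(1).tolist(),ft(s.x).round(1).tolist(),fs(s.x).round(1).tolist())
# thick
K=[(1,1,110),(1,-1,110),(-1,1,110),(-1,-1,110),(1,-1,0),(-1,-1,0)]
Lf=np.array(K,float)*[70,16,1]
ptop=cr([(88,92),(150,98),(70,385),(133,388),(243,125),(222,392)],6,[250,190]); psd=cr([(95,278),(350,345),(75,325),(325,390)],5,[260,145])
pwr=cr([(299,556),(206,574),(316,36),(205,36),(76,458),(59,57)],[354/130,600/220],[210,50])
F=lambda p:np.r_[(proj(D['thick'],fw(p,Lf))-pwr).ravel(),(proj(mt,fw(p,Lf))-ptop).ravel()*2,(proj(ms,fw(p,Lf[[1,3,0,2]]))-psd).ravel()*1.5]
F1=lambda p:F(p)[:12]
x0=[489,-100,33,-.078]
s1=least_squares(F1,x0); print('thick wrist',s1.x.round(3),s1.fun.round(1))
s1=least_squares(F,x0,loss='soft_l1'); print('thick all',s1.x.round(3),F(s1.x).round(1).tolist())
E
python3 fit2.py
```

```text
wrist [ 4.60349960e+02  2.05736583e+02 -1.54662398e-01]
all [ 4.60384780e+02  2.05625759e+02 -1.53623409e-01]
[[-2.6, -0.9], [1.7, -1.1], [-1.0, 1.4], [0.8, 0.4], [1.0, 1.3], [-0.5, 2.3], [-0.7, 2.6]] [[-0.5, -0.3], [0.1, -0.1], [0.0, 0.6], [-1.0, 0.4], [-0.3, 0.7]] [[-1.3, -1.0], [0.1, -0.8], [-0.2, -0.5]]
thick wrist [ 4.90608e+02 -9.85310e+01  3.13590e+01 -7.00000e-02] [ 1.  -0.9 -0.9  0.1  1.1  0.8 -0.6 -0.4 -0.4  0.2 -0.5  0.4]
thick all [ 4.90232e+02 -9.89220e+01  3.21470e+01 -7.30000e-02] [0.3, -0.7, -1.7, 0.3, 1.0, 0.4, -0.9, -0.9, -1.1, 0.1, -0.8, -0.2, -0.5, -0.8, -0.7, -2.7, -0.8, 1.1, -1.2, 1.3, -0.1, -2.6, 1.5, 2.3, -1.2, -0.2, -2.0, -0.7, -1.3, 1.6, 0.0, 2.5]
```

```bash
sed -i 's/^RK=.*HG/RK=np.array([460.4,205.7,-.154]); HG/' h.py
cat >> h.py <<'E'
def gpose(f,lz,lx=0,flip=True,tilt=True):
    Rf=R.from_euler('z',f[3])*R.from_euler('x',-T)
    Rt=Rf*(R.from_euler('z',np.pi) if flip else R.identity())*R.from_euler('x',np.pi)
    return (Rf.apply([lx,0,lz])+f[:3]).tolist(), Rt.as_euler('xyz').tolist()
THICK=np.array([490.4,-98.7,31.8,-.071])
E
python3 - <<'E'
from h import *
for lz in (72,160): print(gpose(THICK,lz),solve_ik(*gpose(THICK,lz)), solve_ik(*gpose(THICK,lz,flip=False)))
c=rw([0,0,300])[0]; print(c,solve_ik(c,[np.pi,0,np.pi+RK[2]]),solve_ik(c-[0,0,216],[np.pi,0,np.pi+RK[2]]))
E
```

```text
([492.5570714476067, -68.36977986114239, 97.06426885439197], [-2.7055926535897936, 0.0, 3.070592653589793]) [-0.02811253  0.42429914 -0.51784148  0.64862833 -0.43557163  0.04730746] [-0.02811253  0.42429914 -0.51784148  0.64862833 -0.43557163 -3.09428519]
([495.19349210579264, -31.29951080253865, 176.8317085653155], [-2.7055926535897936, 0.0, 3.070592653589793]) [ 0.04541284  0.34413047 -0.395509    0.88521882 -0.43284892  0.12830209] [ 0.04541284  0.34413047 -0.395509    0.88521882 -0.43284892 -3.01329056]
[460.4 205.7 300. ] [ 0.27369847  0.20293174 -0.18156954  1.18629505  0.          0.42769847] [ 0.27369847  0.39768519 -0.51093002  0.66218111  0.          0.42769847]
```

Run:
```python
from h import *
bot.move_ptp(*gpose(THICK,165))
print(bot.movel(*gpose(THICK,73),max_speed=150,threshold=10)); s=bot.get_state(); print(s['tcp_pos'],gpose(THICK,73)[0],s['contact_force'].round(1),s['t'])
m=imaging.camera_model('wrist'); print(m['position'],m['rotation']);cv2.imwrite('pics/w3.png',imaging.capture('wrist')); cv2.imwrite('pics/s3.png',imaging.capture('side'))
```

```text
False
[493.547027   -68.70089663  98.99857125] [492.5870307732679, -67.94852680365827, 97.9707170329252] [0.8 0.1 0.3] 13.125
[417.55596167  -2.59793454 228.39186938] [-0.32237112  0.43602344  1.49734242]
```

View pics/w3.png

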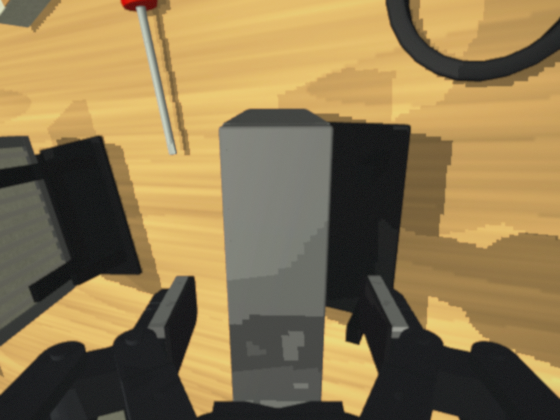

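View pics/s3.png

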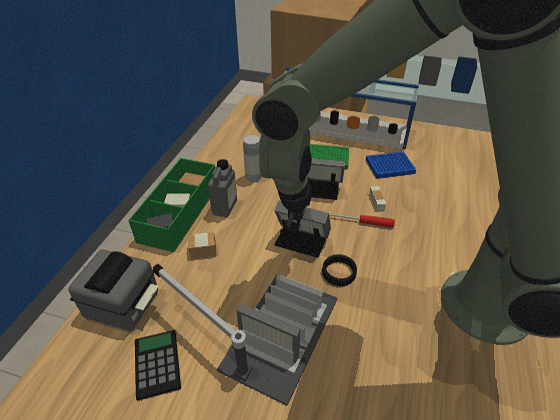

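Run:
```python
from h import *
m=imaging.camera_model('wrist')
print(proj(m,fw(THICK,np.array([[-70,16,110],[-70,-16,110],[0,16,110],[0,-16,110]],float))).round(1), 'obs (331,125),(220,127)')
bot.grip(0.2,effort=40); s=bot.get_state(); print(s['opening']*85,s['contact_force'].round(1),s['t'],s['tcp_pos'])
```

```text
[[335.7 125.2]
 [222.8 125.3]
 [325.8 333.6]
 [232.7 333.7]] obs (331,125),(220,127)
31.271998471996664 [-1.4 -1.7  6.5] 13.6333 [493.0700034  -68.9260894   99.31769779]
```

Run:
```python
from h import *
s=bot.get_state(); Rf=R.from_euler('z',THICK[3])*R.from_euler('x',-T)
print('local tcp',Rf.inv().apply(s['tcp_pos']-THICK[:3]))
p,o=gpose(THICK,125); bot.movel(p,o,max_speed=100)
c=rw([0,0,300])[0]; 
bot.movel([p[0],p[1],290],[np.pi,0,np.pi+RK[2]],max_speed=200)
s=bot.get_state(); print(s['opening']*85,s['contact_force'].round(2),s['t'])
bot.movel(c-[0,0,50],[np.pi,0,np.pi+RK[2]],max_speed=200)
bot.dwell(.2)
s=bot.get_state(); print(s['tcp_pos'],c,s['orientation'],s['opening']*85,s['contact_force'].round(2),s['t'])
cv2.imwrite('pics/s4.png',imaging.capture('side'));cv2.imwrite('pics/w4.png',imaging.capture('wrist'))
```

```text
local tcp [ 0.55110445 -1.42167333 73.82363656]
31.352452220081624 [ 0.29  0.18 -2.27] 15.175
[460.66551788 205.02817392 250.13224716] [460.4 205.7 300. ] [-3.14158803e+00  2.62283896e-04  2.98630250e+00] 31.33073274320202 [ 0.89 -0.24 -2.37] 16.8083
```

View pics/s4.png

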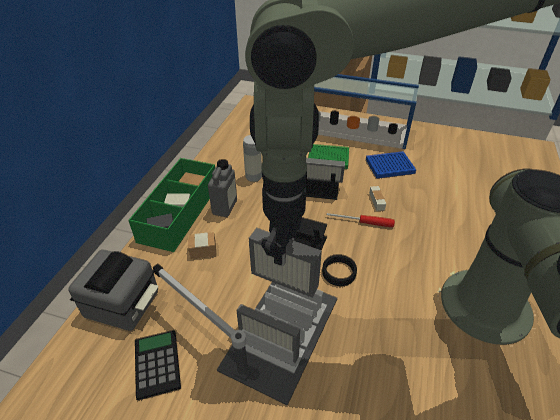

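View pics/w4.png

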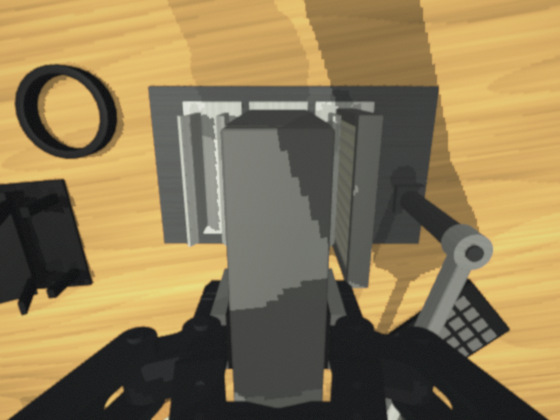

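Run:
```python
from h import *
s=bot.get_state(); m=imaging.camera_model('wrist'); ms=imaging.camera_model('side')
f=s['tcp_pos']+R.from_euler('z',RK[2]).apply([[-70.5,16,36.2],[-70.5,-16,36.2]]); print(proj(m,f).round(1))
C=s['tcp_pos']+R.from_euler('z',RK[2]).apply([[-70.5,16,36.2],[69.5,16,36.2],[-70.5,16,-73.8],[69.5,16,-73.8]]); q=proj(ms,C); print(q.round(1))
im=cv2.imread('pics/s4.png'); a=cv2.resize(im[210:310,235:345],(660,600),interpolation=cv2.INTER_CUBIC)
for u in q: cv2.circle(a,tuple(((u-[235,210]+.5)*6).astype(int)),3,(0,0,255),-1)
cv2.imwrite('pics/s4z.png',a)
```

```text
[[333.1 127.5]
 [220.3 127.6]]
[[314.6 262.6]
 [247.9 238.3]
 [311.9 298.4]
 [250.8 274.2]]
```

View pics/s4z.png

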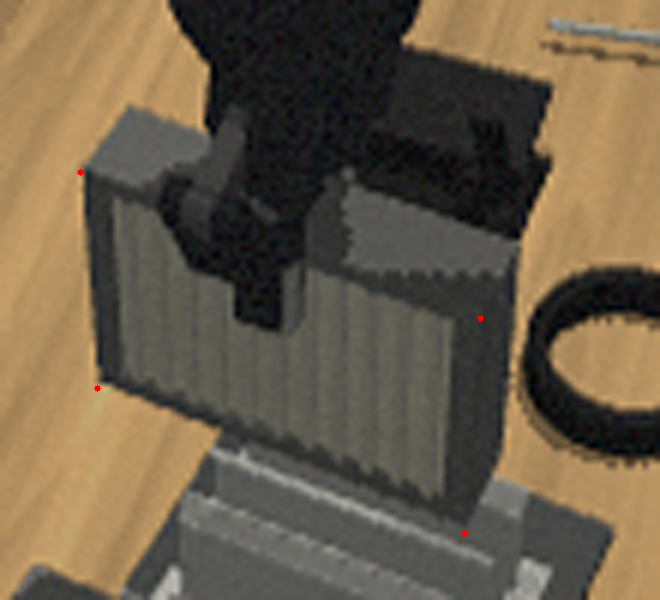

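Run:
```python
from h import *
c=rw([0.5,0,0])[0]+[-.2,.5,0]; o=[np.pi,0,np.pi+RK[2]]
print(bot.movel(c+[0,0,155],o,max_speed=150))
print(bot.movel(c+[0,0,96],o,max_speed=70,threshold=8)); s=bot.get_state(); print(s['tcp_pos'],s['contact_force'].round(2),s['t'])
```

```text
False
False
[461.10322201 206.26899116  96.37857878] [-1.26  0.23 -1.78] 18.6833
```

Run:
```python
from h import *
c=rw([0.5,0,0])[0]+[-.2,.5,0]; o=[np.pi,0,np.pi+RK[2]]
print(bot.movel(c+[0,0,80],o,max_speed=20,threshold=5)); s=bot.get_state(); print(s['tcp_pos'],s['contact_force'].round(2),s['t'])
cv2.imwrite('pics/s5.png',imaging.capture('side'));cv2.imwrite('pics/w5.png',imaging.capture('wrist'))
im=cv2.imread('pics/s5.png'); cv2.imwrite('pics/s5z.png',cv2.resize(im[230:390,210:350],(525,600),interpolation=cv2.INTER_CUBIC))
```

```text
True
[460.4276733  206.12112483  83.21277705] [-0.12  0.29  3.88] 19.3083
```

View pics/s5z.png

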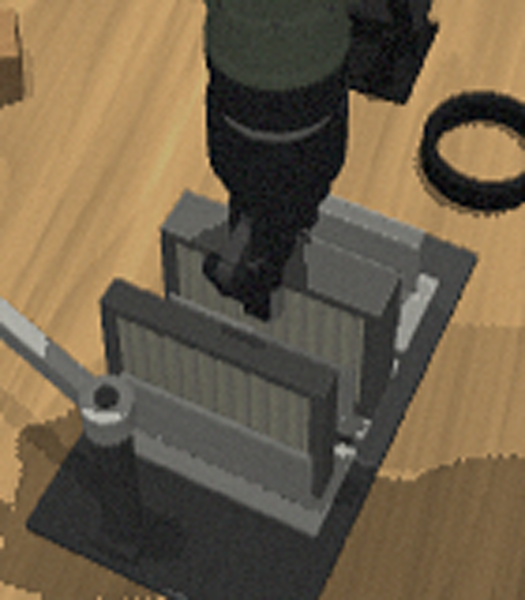

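View pics/w5.png

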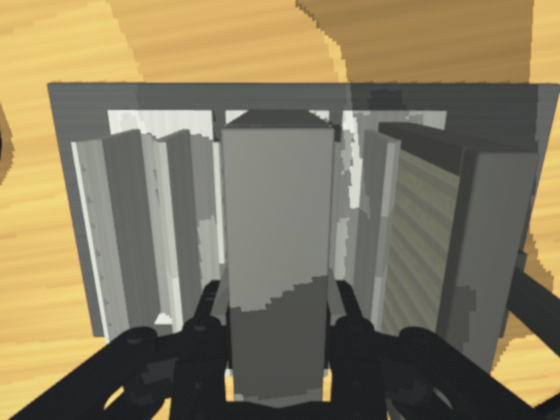

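Run:
```python
from h import *
import json
bot.grip(0.56); s=bot.get_state(); print(s['opening']*85,s['contact_force'].round(2),s['t'])
c=s['tcp_pos']; bot.movel([c[0],c[1],250],max_speed=200)
bot.grip(0.65)
bot.move_ptp([535,-305,250],[np.pi,0,np.pi+.134]); bot.dwell(.15)
m=imaging.camera_model('wrist'); im=imaging.capture('wrist'); cv2.imwrite('pics/w6.png',im); cv2.imwrite('pics/s6.png',imaging.capture('side'))
D=json.load(open('wcam.json')); D['thin']={k:np.array(v).tolist() for k,v in m.items()}; json.dump(D,open('wcam.json','w'))
print(bot.get_state()['t'], proj(m,fw(np.array([500.7,-335,29.5,.134]),np.array([[70,9,110],[70,-9,110],[-70,9,110],[-70,-9,110],[70,-9,0],[-70,-9,0.]]))).round())
s=cv2.imread('pics/s6.png'); cv2.imwrite('pics/s6z.png',cv2.resize(s[230:390,210:350],(525,600),interpolation=cv2.INTER_CUBIC))
```

```text
47.41881024534894 [-0.21  0.11  1.09] 19.7167
23.075 [[314. 241.]
 [294. 245.]
 [321.  46.]
 [297.  45.]
 [244. 206.]
 [240.  58.]]
```

View pics/w6.png

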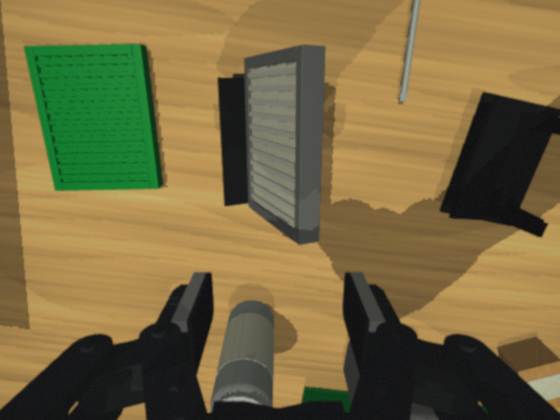

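View pics/s6z.png

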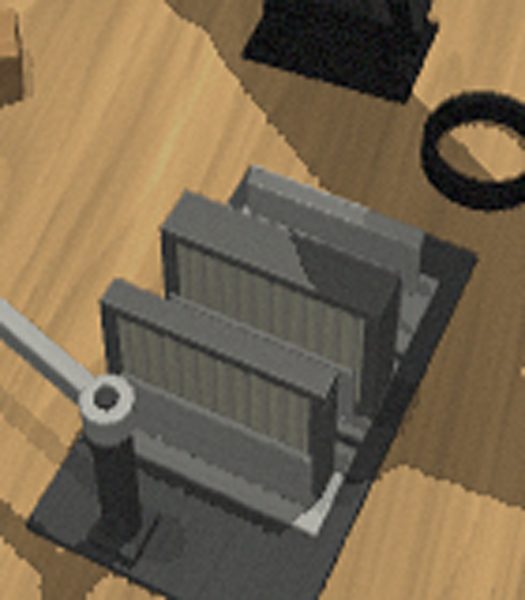

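Run:
```python
import cv2
im=cv2.imread('pics/w6.png'); cv2.imwrite('pics/w6z.png',cv2.resize(im[35:255,210:340],(354,600),interpolation=cv2.INTER_CUBIC))
```

```text
(no output)
```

View pics/w6z.png

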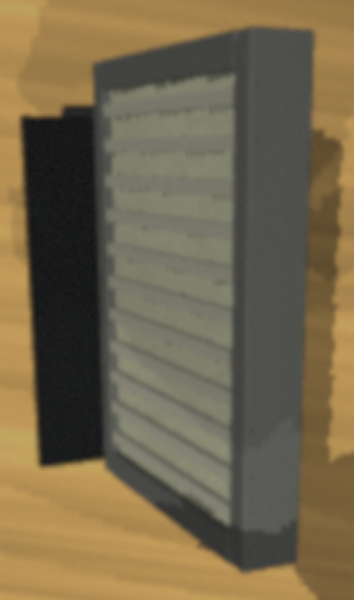

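```bash
cat > fit3.py <<'E'
from h import *
import json
from scipy.optimize import least_squares
D=json.load(open('wcam.json')); m={a:np.array(b) for a,b in D['thin'].items()}
mt=imaging.camera_model('top'); ms=imaging.camera_model('side')
cr=lambda a,sc,o:(np.array(a,float)+.5)/sc-.5+o
L=np.array([(1,1,110),(1,-1,110),(-1,1,110),(-1,-1,110),(1,-1,0),(-1,-1,0)],float)*[70,9,1]
pw=cr([(296,562),(242,571),(312,31),(247,28),(107,466),(95,66)],[354/130,600/220],[210,35])
ptop=cr([(570,88),(612,95),(618,382),(660,370),(675,97),(710,362)],6,[250,190]); psd=cr([(193,63),(424,85),(195,92),(422,105)],5,[260,145])
wt=np.array([1,0.5,1,0.,.5,.5])[:,None]
F=lambda p:np.r_[(proj(m,fw(p,L))-pw).ravel(),((proj(mt,fw(p,L))-ptop)*wt).ravel()*1.5,(proj(ms,fw(p,L[[1,3,0,2]]))-psd).ravel()]
x0=[500,-335,30,.134]
s=least_squares(lambda p:F(p)[:12],x0);print(s.x.round(3),s.fun.round(1))
s=least_squares(F,x0,loss='soft_l1');print(s.x.round(3),F(s.x).round(1))
E
python3 fit3.py
```

```text
[ 5.00642e+02 -3.31584e+02  2.82820e+01  1.43000e-01] [ 0.4 -0.7  0.1 -0.1  0.4  0.4  0.6  0.3 -0.7  0.4 -1.4 -0.3]
[ 5.00611e+02 -3.31846e+02  2.88740e+01  1.43000e-01] [ 0.2 -0.5 -0.2  0.1  0.2  0.2  0.3  0.1 -1.1  0.5 -1.7 -0.4 -1.2  0.1
 -1.3 -1.7 -0.5  0.6 -0.   0.  -1.3 -1.   0.4  0.5  0.2  0.   0.4 -0.
 -0.9 -0.6  0.3  1.3]
```

```bash
echo "THIN=np.array([500.6,-331.8,29.,.143])">>h.py
python3 - <<'E'
from h import *
bot.move_ptp(*gpose(THIN,165))
print(bot.movel(*gpose(THIN,73),max_speed=150,threshold=10)); s=bot.get_state(); print(s['tcp_pos'],gpose(THIN,73)[0],s['contact_force'].round(1),s['t'])
m=imaging.camera_model('wrist');cv2.imwrite('pics/w7.png',imaging.capture('wrist'))
print(proj(m,fw(THIN,np.array([[-70,9,110],[-70,-9,110],[0,9,110],[0,-9,110]],float))).round(1))
E
```

```text
False
[ 496.87899721 -302.08905998   95.8160094 ] [496.20644198372776, -301.28553039448013, 95.17071703292518] [-0.5  0.8  0.1] 24.4833
[[313.4 127.4]
 [249.6 127.4]
 [307.3 336.6]
 [254.7 336.6]]
```

View pics/w7.png

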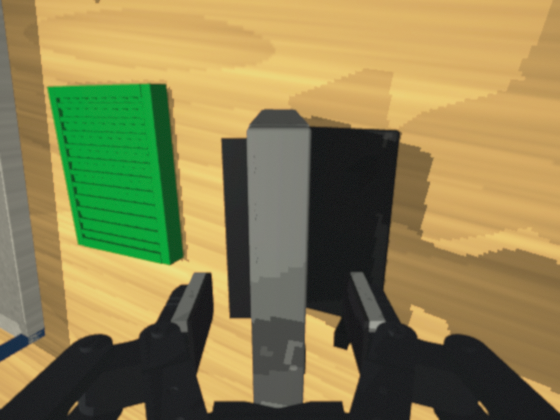

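Run:
```python
from h import *
bot.grip(0.05,effort=40); s=bot.get_state(); print(s['opening']*85,s['t'])
Rf=R.from_euler('z',THIN[3])*R.from_euler('x',-T); print('local',Rf.inv().apply(s['tcp_pos']-THIN[:3]))
p,o=gpose(THIN,125); bot.movel(p,o,max_speed=100)
o=[np.pi,0,np.pi+RK[2]]
bot.movel([p[0],p[1]+30,260],o,max_speed=200)
c=rw([0.5,-66,0])[0]+[-.2,.4,0]
bot.movel(c+[0,0,250],o,max_speed=250); bot.dwell(.2)
s=bot.get_state(); print(s['tcp_pos'],c,s['orientation'],s['opening']*85,s['contact_force'].round(2),s['t'])
cv2.imwrite('pics/s8.png',imaging.capture('side'));cv2.imwrite('pics/w8.png',imaging.capture('wrist'))
ms=imaging.camera_model('side');mw=imaging.camera_model('wrist')
C=s['tcp_pos']+R.from_euler('z',RK[2]).apply([[-70.5,9,36.2],[69.5,9,36.2],[-70.5,9,-73.8],[69.5,9,-73.8]]); q=proj(ms,C)
im=cv2.imread('pics/s8.png'); x0,y0=np.round(q.mean(0)-[50,50]).astype(int); a=cv2.resize(im[y0:y0+100,x0:x0+110],(660,600),interpolation=cv2.INTER_CUBIC)
for u in q: cv2.circle(a,tuple(((u-[x0,y0]+.5)*6).astype(int)),3,(0,0,255),-1)
cv2.imwrite('pics/s8z.png',a)
```

```text
17.421098090566204 24.95
local [ 0.7526856  -0.98676639 73.8003847 ]
[450.73871653 140.13384766 249.99489131] [450.57021    140.80438648   0.        ] [-3.14149192e+00  7.87871928e-06  2.98623646e+00] 17.552916388361783 [ 0.88  1.36 -1.28] 28.3333
```

View pics/s8z.png

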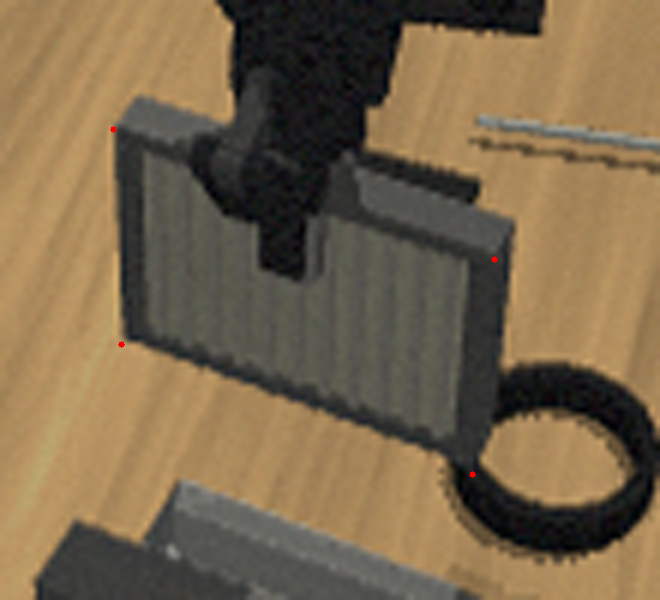

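View pics/w8.png

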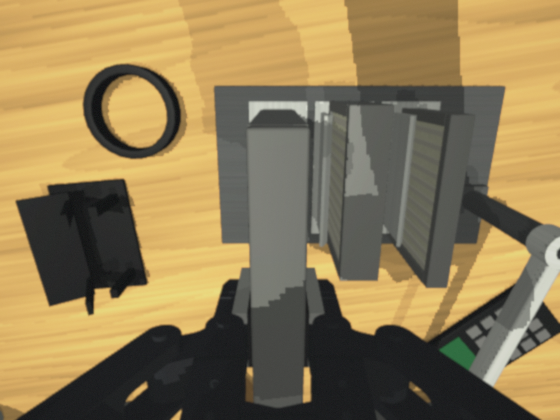

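Run:
```python
from h import *
c=rw([0.5,-66,0])[0]+[-.2,.4,0]; o=[np.pi,0,np.pi+RK[2]]
bot.movel(c+[0,0,155],o,max_speed=150)
print(bot.movel(c+[0,0,96],o,max_speed=60,threshold=7)); s=bot.get_state(); print(s['tcp_pos'],s['contact_force'].round(2),s['t'])
if s['tcp_pos'][2]<98:
  print(bot.movel(c+[0,0,79],o,max_speed=20,threshold=5)); s=bot.get_state(); print(s['tcp_pos'],s['contact_force'].round(2),s['t'])
cv2.imwrite('pics/s9.png',imaging.capture('side'));cv2.imwrite('pics/w9.png',imaging.capture('wrist'))
im=cv2.imread('pics/s9.png'); cv2.imwrite('pics/s9z.png',cv2.resize(im[230:390,210:350],(525,600),interpolation=cv2.INTER_CUBIC))
```

```text
False
[450.90507269 140.84613053  96.30564581] [-0.32 -0.29 -1.5 ] 30.35
True
[450.26824617 140.5732271   83.16184431] [-0.82  0.    4.12] 30.9917
```

View pics/s9z.png

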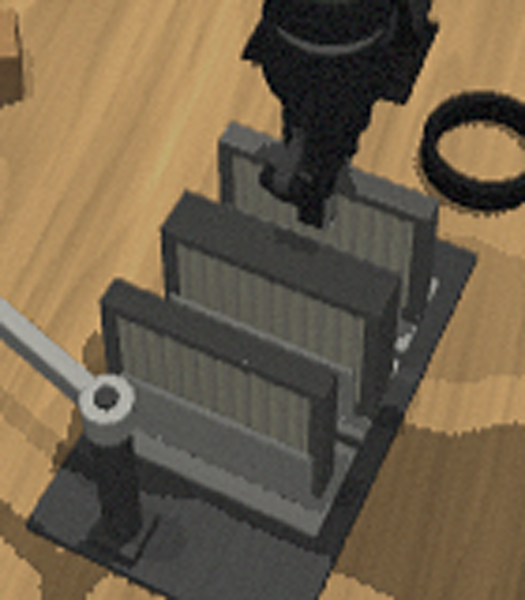

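View pics/w9.png

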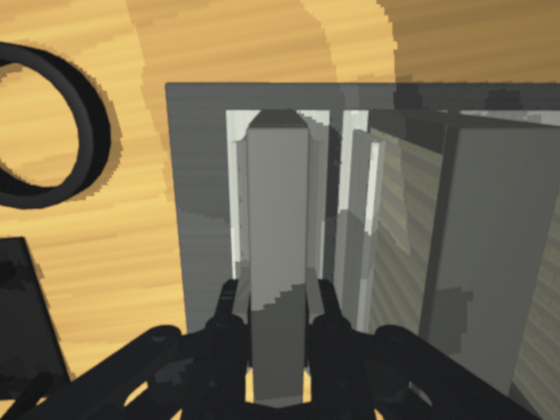

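Run:
```python
from h import *
s=bot.get_state(); bot.grip(0.40); c=bot.get_state()['tcp_pos']; bot.movel([c[0],c[1],250],max_speed=200)
bot.move_ptp([500,180,260],[np.pi,0,np.pi+RK[2]]); bot.dwell(.15)
m=imaging.camera_model('wrist'); im=imaging.capture('wrist'); 
def ln(P,c):
    q=proj(m,rw(P)).astype(int); cv2.polylines(im,[q],False,c,1)
cv2.imwrite('pics/w10.png',im)
for y,t in ((0,16),(-66,9)): ln([[70,y-t,122],[-70,y-t,122],[-70,y+t,122],[70,y+t,122],[70,y-t,122]],(255,255,0))
cv2.imwrite('pics/w10o.png',im); cv2.imwrite('pics/t10.png',imaging.capture('top'))
print(bot.get_state()['t'])
mt=imaging.camera_model('top'); print(unproj(mt,[[138,133],[187,133],[187,83]],100).round(), unproj(mt,[[150,142],[175,142]],50).round())
for th,off,z in [(1.3,50,250),(1.3,50,132),(1.2,10,132),(.6,10,132),(0,10,132)]:
    p,o=barpose(th,228,off,z); print(np.round(p),solve_ik(p,o))
```

```text
33.0
[[782. 322. 100.]
 [780. 179. 100.]
 [930. 180. 100.]] [[766. 300.  50.]
 [765. 225.  50.]]
[741. 290. 250.] [ 0.28097425  0.8593746   0.76807228  1.47949401  0.         -0.86502575]
[741. 290. 132.] [ 0.28097425  0.87793842  0.51146932  1.20432723  0.         -0.86502575]
[715. 233. 132.] [ 0.21735671  0.77805587  0.31525299  1.10799345  0.         -0.82864329]
[620. 137. 132.] [ 0.10199242  0.55646966 -0.09423238  0.92009429  0.         -0.34400758]
[487. 112. 132.] [ 0.07810601  0.32913075 -0.46665984  0.77500574  0.          0.23210601]
```

View pics/w10o.png

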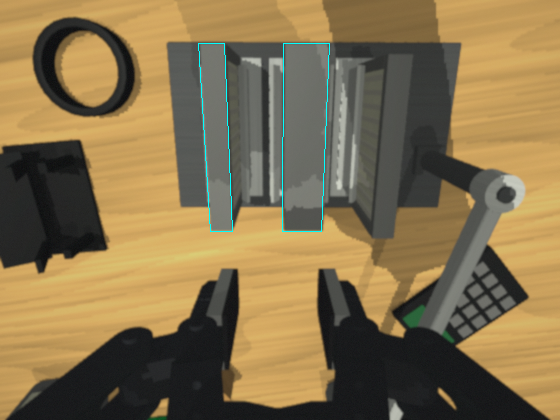

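View pics/t10.png

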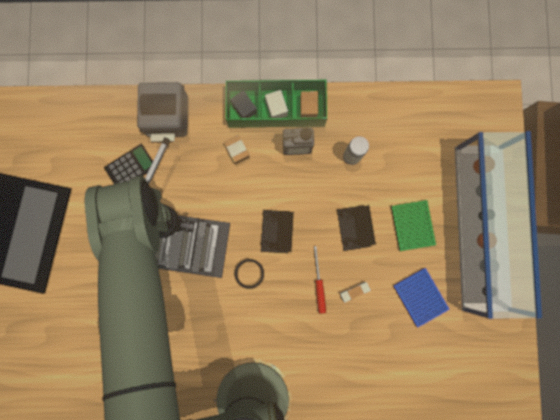

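Run:
```python
from h import *
bot.grip(0.0)
r=222
p,o=barpose(1.29,r,52,250); bot.move_ptp(p,o)
p,o=barpose(1.29,r,52,132); print(bot.movel(p,o,max_speed=150,threshold=8)); s=bot.get_state(); print(s['tcp_pos'],p,s['contact_force'].round(1),s['t'])
for th in (1.2,.95,.7,.45,.22,.1):
    p,o=barpose(th,r,17,132); bot.movel(p,o,max_speed=120)
    s=bot.get_state();print(th,s['tcp_pos'].round(1),np.round(p,1),s['contact_force'].round(1),s['t'])
cv2.imwrite('pics/s11.png',imaging.capture('side'))
```

```text
False
[736.38957147 292.5967094  133.8130981 ] [np.float64(735.647935226093), np.float64(292.44960175698395), 132] [0.8 0.3 0.1] 35.475
1.2 [713.7 242.5 133. ] [713.  242.3 132. ] [-0.6  0.6 -1. ] 36.0833
0.95 [683.4 196.2 132.2] [682.9 195.6 132. ] [ 0.6 -0.1  0.2] 36.7
0.7 [642.9 158.4 132.2] [642.2 157.9 132. ] [0.7 0.5 0.1] 37.3167
0.45 [594.3 131.7 132.2] [593.4 131.4 132. ] [-0.  -0.4  0.5] 37.9333
0.22 [545.  118.6 132.2] [544.  118.4 132. ] [1.  0.2 0.1] 38.5083
0.1 [518.3 116.4 132.1] [517.4 116.2 132. ] [-0.2 -0.1  0.4] 38.8833
```

View pics/s11.png

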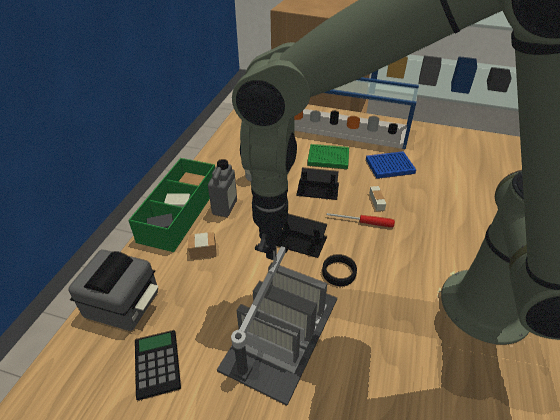

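Run:
```python
from h import *
r=222
for th in (.05,.02,-.005,-.03,-.055):
    p,o=barpose(th,r,17,132); hit=bot.movel(p,o,max_speed=25,threshold=5)
    s=bot.get_state();n=np.array([np.cos(RK[2]),np.sin(RK[2])]); off=(s['tcp_pos'][:2]-HG)@n
    print(th,hit,'offset along rack x from hinge',off.round(1),s['contact_force'].round(1),s['t'])
    if hit: break
```

```text
0.05 False offset along rack x from hinge 27.8 [ 0.6 -0.6  0.4] 39.525
0.02 False offset along rack x from hinge 21.0 [ 0.1  0.2 -0.5] 39.9417
-0.005 False offset along rack x from hinge 15.5 [-0.3 -0.  -1.1] 40.3167
-0.03 True offset along rack x from hinge 15.3 [1.1 0.2 1.3] 40.525
```

Run:
```python
from h import *
r=222
n=np.array([np.cos(RK[2]),np.sin(RK[2])])
p,o=barpose(-.04,r,17,132); hit=bot.movel(p,o,max_speed=20,threshold=10)
s=bot.get_state(); print(hit,((s['tcp_pos'][:2]-HG)@n).round(1),s['contact_force'].round(1),s['t'])
bot.dwell(.2); print(bot.get_state()['contact_force'].round(1))
cv2.imwrite('pics/s12.png',imaging.capture('side'))
p,o=barpose(0,r,55,132); bot.movel(p,o,max_speed=120)
p,o=barpose(0,r,55,260); bot.movel(p,o,max_speed=200)
bot.move_ptp([450,-120,300],[np.pi,0,np.pi]); bot.dwell(.2)
cv2.imwrite('pics/s13.png',imaging.capture('side'));cv2.imwrite('pics/t13.png',imaging.capture('top'));print(bot.get_state()['t'])
im=cv2.imread('pics/s13.png'); cv2.imwrite('pics/s13z.png',cv2.resize(im[230:390,210:350],(525,600),interpolation=cv2.INTER_CUBIC))
t=cv2.imread('pics/t13.png'); cv2.imwrite('pics/t13z.png',cv2.resize(t[195:290,105:245],(784,532),interpolation=cv2.INTER_CUBIC))
```

```text
True 15.3 [1.3 0.1 0.5] 40.7667
[1.9 0.6 1. ]
43.5667
```

View pics/s13z.png

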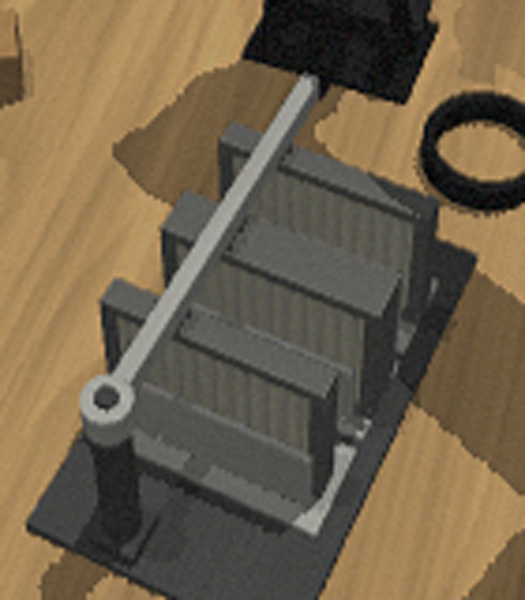

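View pics/t13z.png

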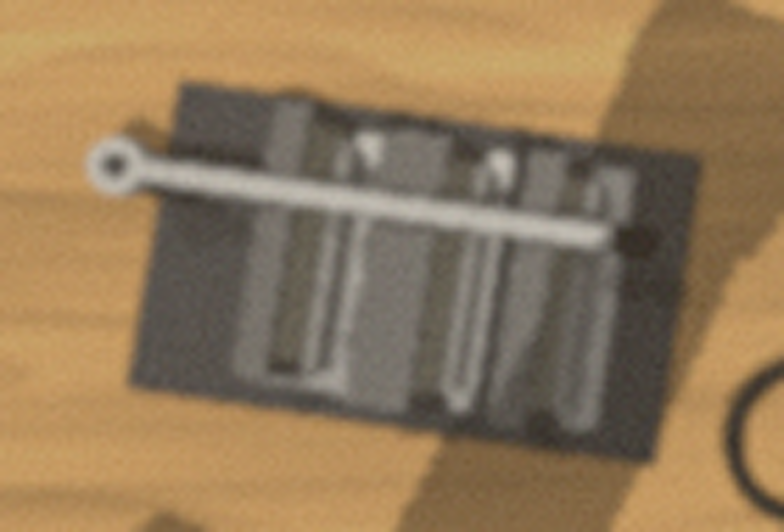

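View pics/t13.png

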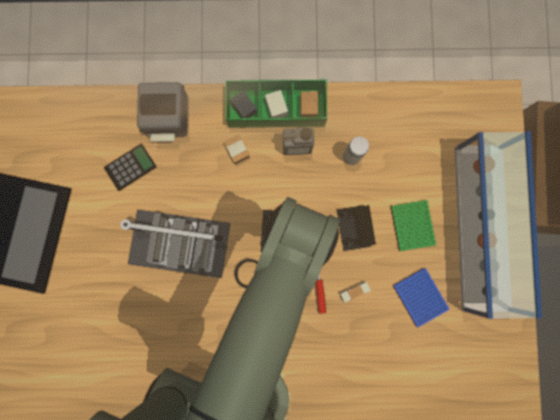

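Run:
```python
from h import *
mt=imaging.camera_model('top')
q=(np.array([[115,163],[657,242],[610,234]])+.5)/5.6-.5+[105,195]
w=unproj(mt,q,152); 
for e in w[1:]:
    d=e-w[0]; print(np.hypot(*d[:2]),np.arctan2(d[1],d[0])+np.pi/2-RK[2])
s=bot.get_state(); print(s['t'],s['contact_force'],s['tcp_pos'])
```

```text
270.05216897452027 -0.0031672759855593535
246.6285658929613 -0.000911155451800344
43.5667 [ 0.55182987  0.16931292 -0.39046856] [ 450.27382425 -119.21437299  299.73727201]
```

Bar angle measures about 0 (within 0.003 rad), both filters are seated, and the robot is clear.

Run:
```python
from bench import bot
bot.sign_off(); print(bot.get_state()['t'])
```

```text
the job is handed in; nothing more can be done
the job is handed in; nothing more can be done
```

The job is done and handed in at about 44 s of the 72 s allowed. I pushed the bar open to about 1.29 rad, lowered the thick filter into the wide middle slot and the thin one into the narrow slot, then pushed the bar shut.

**Filters:** Each one went down without side load until it touched the floor, at about 5 N, with both stopping at the same height to within 0.1 mm. In the wrist picture after release, both stand upright and centred along their slots, within about 1 to 2 mm.

**Bar:** It stopped dead at the same spot on two pushes (5 N, then 10 N). The last top picture puts it within 0.003 rad of shut.

**Surroundings:** I saw no bystander or the stock filter shift in the last pictures, checked by eye. In the last top picture the arm hid part of the counter, including some of the screwdriver and the tape roll. The stock filter sits a few mm off centre toward the rack's +x and looked much the same in the first pictures.

**What disagreed:**
- The base plate turned out to sit about 15 mm off the rack origin along y, so I located the slots from the hinge and channels instead.
- Both filters reached the floor about 2.6 mm lower than the camera estimate.

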